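# Snap the vent cap onto the apple box and hold it home

## Task

Pick up the blue snap cap from the chopping board and press it onto the steel vent stud in the green lid of the apple storage box: push through the click and keep pushing after it gives, until the orange gasket is squashed and the cap's brim is fully home on the steel flange. Finish while still holding the cap pressed down fully home (it springs up a little if you let go), and leave the apple, the half apple and the knife where they lie.

Things in the scene. Friction and masses are not known exactly. Their poses are not given: they have to be found in the camera images.
- cap: Loose blue snap cap like a top hat, upright on the board, about 50 g. Crown 36 mm wide, closed on top, gripped from the sides; height 36 mm. Brim below: 52 mm wide, 4 mm thick; fingertips can rest on it and push. Open below: mouth 21 mm wide through the 4 mm brim (the lip), then a 30 mm bore up to 32 mm above the underside. Origin: centre of the underside, z up its axis. Round: yaw does not matter.
- stud_seat (a point): Top centre of the steel flange (54 mm wide, 7 mm thick) on the box's lid, 115 mm above the table, z up: the cap's underside must come to rest here, a firm stop. From it rises the stud, a steel pin 16 mm wide, its top 5 mm tapering to 7 mm. Around the pin: an orange gasket and four sprung wings (see the joints).
- wing0 (a joint): One of four alike dark steel wings on the pin: rad folded in, 0 = sprung out. Hinged near the pin's top, they flare down to 26 mm wide and end 10.5 mm above stud_seat. The cap's lip folds them in from about 16 mm above stud_seat on, with a push of some 10 to 20 N; when the cap's underside is about 6.5 mm above stud_seat they spring out over the lip: the click, the force drops.
- gasket (a joint): Orange gasket disc, 40 mm wide, around the pin's foot: m pressed down, 0 = free, its top 5 mm proud of the flange. The cap meets it after the click, 5 mm above stud_seat; it pushes back with 4 N at first and 12 N at 0.005, when the cap is fully home on the flange. Let go, it lifts the cap again by about 5 mm.
- stud_tip (a point): Top centre of the stud's tapered tip, 29 mm above point stud_seat on the same upright axis (144 mm above the table).
- box: Fixed white plastic food storage box with a green lid, 162 mm (its x) by 265 mm (its y), lid top 108 mm above the table. Origin: centre of its underside on the table. The vent stud stands on the lid 50 mm from the centre along the box's own +y. It does not move.
- board: Fixed white chopping board, 360 mm (its x) by 280 mm (its y), 20 mm thick. Origin: centre of its underside on the table.
- apple: Whole red apple standing on the board, diameter 74 mm, height 68 mm; origin at the centre of its underside. Leave it alone.
- half_apple: Half apple on the board, cut face up, diameter 72 mm, height 34 mm; origin at the centre of its underside. Leave it alone.
- knife: Small kitchen knife lying on the board along its own y: black handle 18 x 100 x 14 mm towards its -y, steel blade 22 x 110 mm, 4 mm thick, towards its +y; origin at the join of the two, on the underside. Leave it alone.
Mind the look-alikes: they are no part of the job. There is more than one size of the cap; the one meant has the size given above.

How it is judged:
By the outcome, as a careful person would: the job done as asked, in the order asked, and still so for the second after the job is handed in, while the arm keeps its last pose, push and grip.
It also fails if it takes over 51 s, if anything falls off the work surface, if the arm or the gripper's body presses on something with over 40 N, if the wrist force passes 120 N, or if a joint passes its speed limit or range.

## Robot

A 6-joint arm with a two-finger parallel gripper is mounted at the origin on the work surface. World frame = base frame: x ahead of the robot, y to its left, z up, the work surface at z = 0. Lengths are in m, angles in rad, forces in N, time in s.
With the tool pointing down it reaches from about 0.275 to 0.875 m from the base axis. Payload 12.5 kg.
Tool frame: the origin (TCP) lies midway between the tips of the shut fingers; the grasp point (between the pads) lies 19 mm behind it; z points along the fingers, y is the line along which they close (so a half turn about z gives the same grasp; the last joint's range is limited). The gripper opens to 85 mm and grips with 20 to 120 N. Pads are 22 mm wide; open, the fingers measure 114 mm over their backs; the gripper's body (76 mm by 85 mm) begins 54 mm behind the grasp point. The pads swing forward as they close: fully open they stand 13 mm farther back than shut.
Start: joints at [-1.32, 0.351, 1.652, -0, 1.139, -0.085], TCP at [0.181, -0.519, 0.231] pointing down, gripper open.
Joint ranges: [-2.75, 2.75], [-0.79, 2.1], [0.01, 2.65], [-1.57, 4.71], [0.07, 3.14], [-2.87, 2.87]. Speed limits (rad/s): [2.22, 2.22, 2.79, 3.14, 3.14, 3.14].

## Interface

Orientations are given as a 3x3 rotation matrix whose columns are the frame's x, y, z axes.
In Python, from cell import robot gives the robot as it stands.
- The arm moves only by the tool arm_command, never from a script. Its argument "rows" is a list of rows, each a list of 4 numbers: the shift along the tool's x, y, z in mm, then the turn about the tool's z in rad. In form: [[tx, ty, tz, turn], ...]. A call has 1 to 8 rows; each row is the pose to reach, as a shift and turn from the pose commanded when the call began, along the tool's axes at that moment; what a row does not reach only later rows make up. A row lasts 1/10 s, in which the tool goes at most 50 mm and 8.59 degrees, less where a joint would pass 70% of its speed; a pose out of reach is approached as far as the arm can. A call with a gripper value outside its range is refused whole. "claw" is the closure, from -1 (fully open) to 1 (shut), set as the call begins (left out, the last holds). The fingers move at their own pace and stop on an object; the grip force is fixed at half the most. Time passes only in rows, so rows that repeat a pose let the fingers close. It gives the time, the measured TCP pose, the force, the opening and the grip force at its end, in the units of the state.
- robot.observe(): the state, without advancing time (a new reading comes with each control period).
- robot.get_image(name): name is "scene" or "top"; returns a dict with "pixels" (400x640x3 uint8, blue, green, red), "fx", "fy", "cx", "cy" (pixels), "xyz" and "attitude" of the camera in the world. Camera axes: x right, y down, z forward; pixel columns grow to the right and rows downward; lengths in m; the calibration is good to about 2 mm. A picture is of the moment at which its call begins. There is no depth.
- robot.close_job(): hands the job in; it is judged then, once.
The state is a dict: "clock": time; "joint_pos": joint angles; "joint_vel": joint speeds; "tau": joint torques, N m; "ee_pos": TCP position; "eef_rot": TCP orientation; "wrist_force": force on the tool from outside, world axes, zero at the start; "torque": the same for the moment, N m; "finger_gap": opening from 0.0 (shut) to 1.0 (fully open); "gripper_force": force on a finger pad.
Only numpy, scipy, OpenCV 4.12 (cv2) and the standard library are available. Lean on these libraries where they do the work, as an engineer would, in place of code of your own. Each camera call takes 0.05 s, during which the arm holds its last target. There are 200 camera calls.

## Working session

There is one attempt and no reset: what is moved stays moved. The work goes in short steps, Python scripts to look and compute and a tool call to move; the robot and the scene stay as the last step left them, time stands still between calls to the robot, and variables do not carry over. Pictures are saved under pics/ and viewed, at most 10 in all, crops included, and the job is handed in when it is done.

Besides the shell and the picture viewer there is one more tool, called after ">>>" in YAML: its name, and indented under it one key for each argument. arm_command: Moves the arm, as the interface text tells. Its arguments: {"type":"object","properties":{"rows":{"type":"array"},"claw":{"type":"number"}},"required":["rows"]}

```bash
mkdir -p pics; cat > h.py <<'E'
import numpy as np,cv2
from cell import robot
def grab(n,f):
    d=robot.get_image(n); cv2.imwrite(f,d["pixels"]); return d
def ray(d,u,v):
    R=np.array(d["attitude"]); 
    r=R@np.array([(u-d["cx"])/d["fx"],(v-d["cy"])/d["fy"],1]); return np.array(d["xyz"]),r
def at_z(d,u,v,z):
    o,r=ray(d,u,v); return o+r*(z-o[2])/r[2]
def proj(d,p):
    R=np.array(d["attitude"]); c=R.T@(np.array(p)-np.array(d["xyz"])); return d["fx"]*c[0]/c[2]+d["cx"],d["fy"]*c[1]/c[2]+d["cy"]
E
python3 - <<'E'
from h import *
for n in("scene","top"):
    d=grab(n,f"pics/{n}0.png"); print(n,[d[k] for k in("fx","cx","cy","xyz","attitude")])
    import pickle; pickle.dump(d,open(n+".pkl","wb"))
s=robot.observe();print(s)
E
```

```text
scene [373.34900827307706, 315.8868891316481, 202.61905670797773, array([ 0.96709501, -0.03455898,  0.65449728]), array([[ 0.02402486,  0.76595159, -0.6424492 ],
       [ 0.99965301, -0.0114631 ,  0.02371604],
       [ 0.01080088, -0.64279605, -0.76596121]])]
top [443.38824655852306, 317.46430489618064, 201.14979452386098, array([0.34779656, 0.00280939, 1.04825063]), array([[-0.02353828, -0.98053479,  0.1949294 ],
       [-0.99954473,  0.01940097, -0.02310701],
       [ 0.01887541, -0.19538456, -0.98054505]])]
{'clock': 0.1, 'joint_pos': array([-1.31961684e+00,  3.51176052e-01,  1.65237930e+00,  2.06005543e-05,
        1.13911944e+00, -8.45835780e-02]), 'joint_vel': array([-0.0002748 , -0.00239928, -0.00234874,  0.00035712, -0.00103445,
       -0.00135057]), 'tau': array([ 1.05892272e-03, -5.06832826e+01, -2.91876662e+01, -7.10137169e-05,
        2.67782663e-03,  3.32753302e-05]), 'ee_pos': array([ 0.18117887, -0.51897113,  0.23080842]), 'eef_rot': array([[ 9.44162020e-01,  3.29481437e-01, -2.50837369e-04],
       [ 3.29481514e-01, -9.44161439e-01,  1.05282809e-03],
       [ 1.10056341e-04, -1.07668657e-03, -9.99999414e-01]]), 'wrist_force': array([ 0.39857398, -0.39053933, -0.15144786]), 'torque': array([-0.03793472,  0.00403469,  0.00893337]), 'gripper_force': 0.0, 'finger_gap': 0.9979078164413554}
```

View pics/scene0.png

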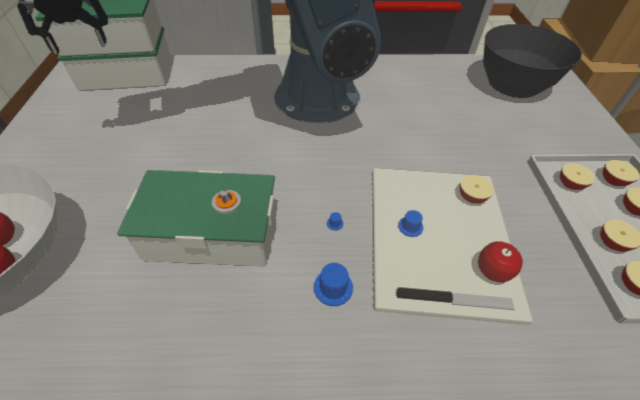

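View pics/top0.png

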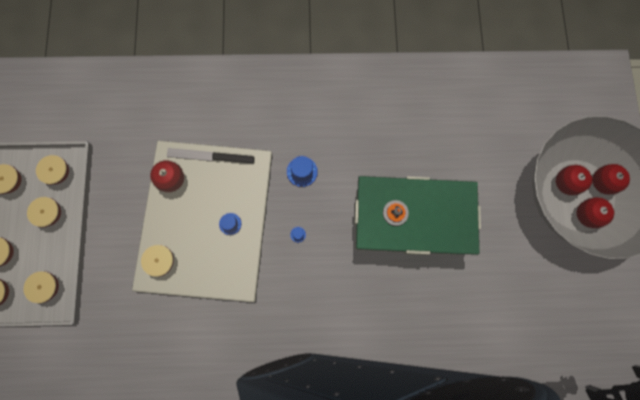

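Both views show three blue caps. In the scene view they are on the board (413,222), a large one on the table (334,283) and a small one on the table (335,220). In the top view they are at (229,223), (302,170) and (298,234). The stud is at scene (226,200) and top (396,212). I choose the cap on the board and will check its size in a close crop.

```bash
python3 - <<'E'
from h import *
t=[]
for n,c in(("scene",[(413,222),(226,200)]),("top",[(229,223),(396,212)])):
    im=cv2.imread(f"pics/{n}0.png")
    t.append(np.hstack([cv2.resize(im[v-18:v+18,u-24:u+24],None,fx=8,fy=8,interpolation=cv2.INTER_CUBIC) for u,v in c]))
cv2.imwrite("pics/crop1.png",np.vstack(t))
E
```

```text
(no output)
```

View pics/crop1.png

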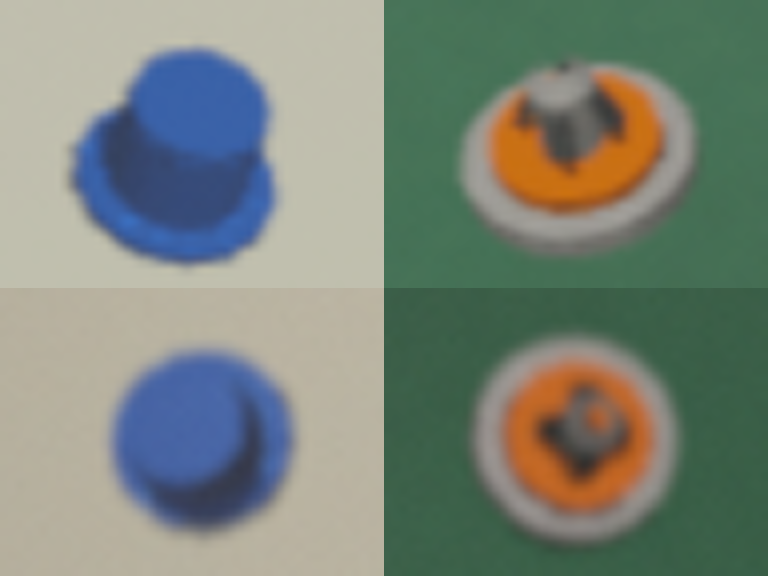

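The crop shows the cap with its crown top at scene (413.3,216.3) and top (226.8,220.9), and its brim at top (230,223.9). The flange is at scene (225.8,200.3) and top (395.5,212.4), and the stud tip at top (398.3,209.4).

```bash
python3 - <<'E'
from h import *
import pickle
S,T=[pickle.load(open(n+".pkl","rb")) for n in("scene","top")]
for nm,d,u,v,z in(("capS",S,413.3,216.3,.056),("capT",T,226.8,220.9,.056),("brimT",T,230,223.9,.022),
 ("flS",S,225.8,200.3,.115),("flT",T,395.5,212.4,.115),("tipS",S,223.8,192.2,.144),("tipT",T,398.3,209.4,.144)):
    print(nm,at_z(d,u,v,z).round(4))
print("brim w top",at_z(T,219,223.9,.023)-at_z(T,241.4,223.9,.023), "flange w",at_z(T,383,212,.115)-at_z(T,408.5,212,.115))
# box & board edges for orientation
for uv in((373,172),(500,172),(528,316),(375,306)):print(at_z(S,*uv,.02).round(3))
for uv in((141,172),(275,175),(267,241),(126,237)):print(at_z(S,*uv,.108).round(3))
s=robot.observe();print(s["ee_pos"],s["eef_rot"].round(3))
E
```

```text
capS [0.5045 0.1816 0.056 ]
capT [0.5037 0.1848 0.056 ]
brimT [0.5019 0.1835 0.022 ]
flS [ 0.5063 -0.188   0.115 ]
flT [ 0.5054 -0.1858  0.115 ]
tipS [ 0.5116 -0.1859  0.144 ]
tipT [ 0.5067 -0.1862  0.144 ]
brim w top [0.00107859 0.05189704 0.        ] flange w [0.00111132 0.0548413  0.        ]
[0.342 0.124 0.02 ]
[0.346 0.429 0.02 ]
[0.704 0.356 0.02 ]
[0.68  0.086 0.02 ]
[ 0.422 -0.372  0.108]
[ 0.434 -0.099  0.108]
[ 0.595 -0.106  0.108]
[ 0.583 -0.354  0.108]
[ 0.18117887 -0.51897113  0.23080842] [[ 0.944  0.329 -0.   ]
 [ 0.329 -0.944  0.001]
 [ 0.    -0.001 -1.   ]]
```

The cap on the board has a 52 mm brim, so it is the right one, at about (0.5035, 0.183). The seat is at about (0.506, -0.187). Moving over the cap.

>>> arm_command:
  rows:
    - [50,-52,0,0]
    - [85,-89,0,0]
    - [120,-125,0,0]
    - [155,-161,0,0]
    - [190,-198,0,0]
    - [225,-234,0,0]
    - [260,-271,0,0]
    - [295,-307,0,0]
  claw: -1

```text
clock: 0.9
ee_pos: [0.3481, -0.1537, 0.2313]
eef_rot: [[0.944, 0.329, 0.0], [0.329, -0.944, -0.0], [0.0, 0.0, -1.0]]
wrist_force: [1.2, -1.2, -0.9]
finger_gap: 0.996
gripper_force: 0.0
```

>>> arm_command:
  rows:
    - [35,-36,0,0]
    - [70,-73,10,0]
    - [105,-109,20,0]
    - [140,-146,30,0]
    - [175,-182,40,0]
    - [210,-219,60,0]
    - [240,-250,80,0]
    - [240,-250,80,0]

```text
clock: 1.7
ee_pos: [0.4921, 0.1628, 0.1489]
eef_rot: [[0.943, 0.332, -0.003], [0.332, -0.943, -0.0], [-0.002, -0.001, -1.0]]
wrist_force: [-0.3, -1.2, 0.3]
finger_gap: 0.998
gripper_force: 0.0
```

>>> arm_command:
  rows:
    - [0,0,0,0]
    - [0,0,0,0]

```text
clock: 1.9
ee_pos: [0.4917, 0.1588, 0.1515]
eef_rot: [[0.944, 0.329, -0.0], [0.329, -0.944, -0.0], [-0.0, 0.0, -1.0]]
wrist_force: [0.4, -0.0, -0.2]
finger_gap: 1.0
gripper_force: 0.0
```

```bash
python3 - <<'E'
from h import *
t=[]
for n in("scene","top"):
    d=grab(n,f"pics/{n}1.png")
    u,v=[int(x) for x in proj(d,(.5035,.183,.06))]
    t.append(cv2.resize(d["pixels"][v-50:v+50,u-65:u+65],None,fx=5,fy=5,interpolation=cv2.INTER_CUBIC)[::1]); print(n,u-65,v-50)
cv2.imwrite("pics/crop2.png",cv2.resize(np.hstack(t),(800,308)))
s=robot.observe();print(s["ee_pos"],s["eef_rot"].round(3),s["joint_pos"].round(2))
E
```

```text
scene 349 164
top 162 170
[0.49198629 0.15839139 0.15201936] [[ 0.945  0.328  0.001]
 [ 0.328 -0.945  0.   ]
 [ 0.001  0.    -1.   ]] [ 0.22  0.39  1.81 -0.    0.94  1.46]
```

View pics/crop2.png

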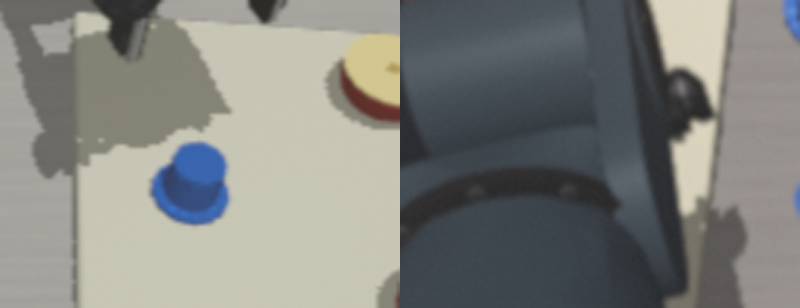

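The left tile shows the cap undisturbed at about scene (413,222), with the open fingers short of it because of the speed cap. I'll finish the approach and go down.

>>> arm_command:
  rows:
    - [19,-19.5,0,0]
    - [19,-19.5,0,0]
    - [19,-19.5,20,0]
    - [19,-19.5,45,0]
    - [19,-19.5,70,0]
    - [19,-19.5,90,0]
    - [19,-19.5,105,0]
    - [19,-19.5,115,0]

```text
clock: 2.8
ee_pos: [0.5032, 0.1831, 0.0358]
eef_rot: [[0.944, 0.329, -0.001], [0.329, -0.944, -0.0], [-0.001, 0.0, -1.0]]
wrist_force: [0.2, 0.3, 0.4]
finger_gap: 0.998
gripper_force: 0.0
```

>>> arm_command:
  rows:
    - [0,0,6,0]
    - [0,0,11,0]
    - [0,0,11,0]
    - [0,0,11,0]

```text
clock: 3.2
ee_pos: [0.5038, 0.1842, 0.0258]
eef_rot: [[0.944, 0.33, 0.001], [0.33, -0.944, 0.0], [0.001, 0.0, -1.0]]
wrist_force: [0.4, -0.6, -0.1]
finger_gap: 0.999
gripper_force: 0.0
```

>>> arm_command:
  rows:
    - [0,0,0,0]
    - [0,0,0,0]
    - [0,0,0,0]
    - [0,0,0,0]
    - [0,0,0,0]
    - [0,0,0,0]
    - [0,0,0,0]
    - [0,0,0,0]
  claw: 1

```text
clock: 4.0
ee_pos: [0.5037, 0.1843, 0.0257]
eef_rot: [[0.944, 0.33, 0.0], [0.33, -0.944, 0.0], [0.0, -0.0, -1.0]]
wrist_force: [-1.0, 0.3, 5.3]
finger_gap: 0.405
gripper_force: 59.9
```

>>> arm_command:
  rows:
    - [0,0,0,0]
    - [0,0,0,0]
    - [0,0,0,0]
    - [0,0,0,0]

```text
clock: 4.4
ee_pos: [0.5037, 0.1843, 0.0258]
eef_rot: [[0.944, 0.33, 0.0], [0.33, -0.944, 0.0], [0.0, -0.0, -1.0]]
wrist_force: [-2.1, -0.3, 5.7]
finger_gap: 0.402
gripper_force: 59.9
```

Gripped (gap 0.40, about 35 mm, 60 N). Lifting.

>>> arm_command:
  rows:
    - [0,0,-10,0]
    - [0,0,-30,0]
    - [0,0,-60,0]
    - [0,0,-90,0]
    - [0,0,-120,0]
    - [0,0,-150,0]
    - [0,0,-170,0]
    - [0,0,-180,0]

```text
clock: 5.2
ee_pos: [0.504, 0.1844, 0.2077]
eef_rot: [[0.944, 0.33, 0.003], [0.33, -0.944, 0.001], [0.003, 0.0, -1.0]]
wrist_force: [0.6, 0.6, -0.6]
finger_gap: 0.41
gripper_force: 59.8
```

>>> arm_command:
  rows:
    - [0,15,0,0]
    - [-10,40,0,0]
    - [-25,70,0,0]
    - [-38,105,0,0]
    - [-50,140,0,0]
    - [-62,175,0,0]
    - [-74,210,0,0]
    - [-86,245,0,0]

```text
clock: 6.0
ee_pos: [0.5022, -0.0776, 0.2042]
eef_rot: [[0.944, 0.329, -0.002], [0.329, -0.944, 0.0], [-0.002, -0.001, -1.0]]
wrist_force: [1.2, 0.3, -1.4]
finger_gap: 0.404
gripper_force: 59.8
```

>>> arm_command:
  rows:
    - [-12,35,0,0]
    - [-22,60,0,0]
    - [-30,85,0,0]
    - [-33,98,0,0]
    - [-34,102,0,0]
    - [-34,104,0,0]
    - [-34,104,0,0]
    - [-34,104,0,0]

```text
clock: 6.8
ee_pos: [0.5053, -0.184, 0.2052]
eef_rot: [[0.944, 0.33, -0.0], [0.33, -0.944, 0.0], [-0.0, -0.0, -1.0]]
wrist_force: [-0.8, -0.3, -0.1]
finger_gap: 0.405
gripper_force: 59.8
```

```bash
python3 - <<'E'
from h import *
import pickle
t=[]
for n in("scene","top"):
    d=grab(n,f"pics/{n}2.png"); pickle.dump(d,open(n+"2.pkl","wb"))
    s=robot.observe(); u,v=[int(x) for x in proj(d,s["ee_pos"])]
    u-=30;v-=25; u=max(u,0);v=max(v,0)
    t.append(cv2.resize(d["pixels"][v:v+60,u:u+60],(400,400),interpolation=cv2.INTER_CUBIC)); print(n,u,v)
cv2.imwrite("pics/crop3.png",np.hstack(t))
print(s["ee_pos"],s["eef_rot"].round(3),s["wrist_force"],s["finger_gap"])
E
```

```text
scene 188 140
top 373 179
[ 0.50532765 -0.18417053  0.20533885] [[ 0.944  0.33   0.   ]
 [ 0.33  -0.944  0.   ]
 [ 0.    -0.    -1.   ]] [-0.3944932   0.0957556  -0.93080117] 0.4092722897176376
```

View pics/crop3.png

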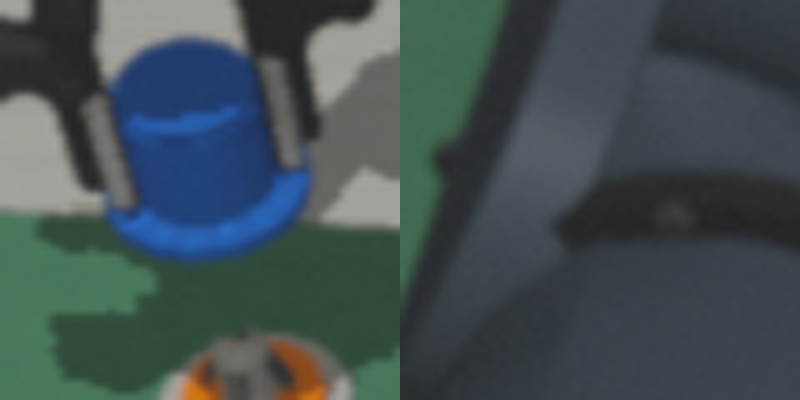

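The left tile shows the cap held upright between the fingers, with its brim spanning scene u 203.3 to 234.4 and bottom v 178.6. The stud is just below. The arm blocks the top view. Next I'll compute where the cap is from its brim, with the same camera that saw the flange.

```bash
python3 - <<'E'
from h import *
import pickle
from scipy.optimize import fsolve
d=pickle.load(open("scene2.pkl","rb"))
a=np.linspace(0,2*np.pi,181)
def ext(c,zs,r):
    P=np.array([proj(d,(c[0]+r*np.cos(t),c[1]+r*np.sin(t),z)) for z in zs for t in a])
    return P[:,0].min(),P[:,0].max(),P[:,1].min(),P[:,1].max()
def fit(um,vb,zs,r):
    f=lambda c:(lambda e:[(e[0]+e[1])/2-um,e[3]-vb])(ext(c,zs,r))
    c=fsolve(f,[.505,-.186]);return c,np.round(ext(c,zs,r),1)
print("cap",fit(218.8,178.6,(.1995,.2035),.026))
print("flange",fit(225.8,182+255/8-.44,(.108,.115),.027))
E
```

```text
cap (array([ 0.50447102, -0.18500524]), array([203.2, 234.4, 155.6, 178.6]))
flange (array([ 0.50542043, -0.18848327]), array([211.1, 240.5, 189.3, 213.4]))
```

>>> arm_command:
  rows:
    - [0,2.3,10,0]
    - [0,2.3,25,0]
    - [0,2.3,38,0]
    - [0,2.3,46,0]
    - [0,2.3,50,0]
    - [0,2.3,50,0]
    - [0,2.3,50,0]

```text
clock: 7.6
ee_pos: [0.5063, -0.1871, 0.1556]
eef_rot: [[0.944, 0.33, 0.001], [0.33, -0.944, -0.0], [0.0, 0.0, -1.0]]
wrist_force: [0.3, 0.4, 0.7]
finger_gap: 0.406
gripper_force: 59.8
```

```bash
python3 - <<'E'
from h import *
d=grab("scene","pics/scene3.png")
s=robot.observe(); u,v=[int(x) for x in proj(d,(.5058,-.1865,.14))]
u-=30;v-=25
cv2.imwrite("pics/crop4.png",cv2.resize(d["pixels"][v:v+60,u:u+60],(600,600),interpolation=cv2.INTER_CUBIC)); print(u,v,s["ee_pos"],s["wrist_force"])
E
```

```text
194 166 [ 0.50629379 -0.18714568  0.15576682] [ 0.44110315  0.56909939 -0.25804075]
```

View pics/crop4.png

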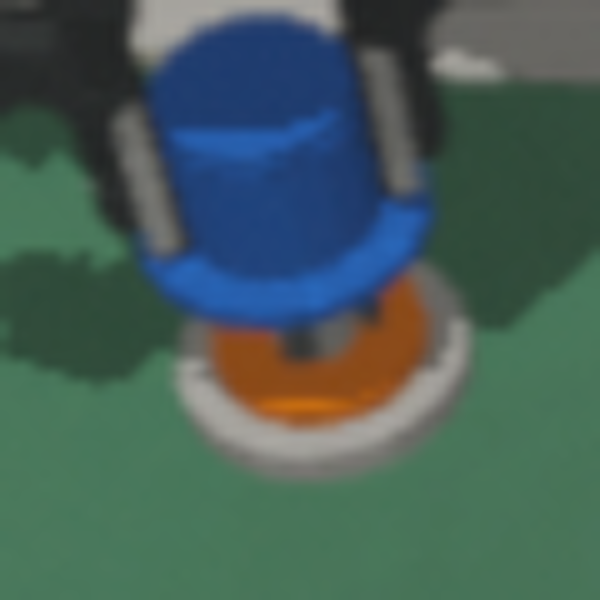

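The picture shows the cap just above the stud: brim u centre 221.95 and bottom v 198.25, flange u centre 225.85 and bottom v 213.55. I'll compute the offset between them.

```bash
python3 - <<'E'
from h import *
import pickle
from scipy.optimize import fsolve
d=pickle.load(open("scene2.pkl","rb"))
a=np.linspace(0,2*np.pi,181)
def fit(um,vb,zs,r):
    def f(c):
        P=np.array([proj(d,(c[0]+r*np.cos(t),c[1]+r*np.sin(t),z)) for z in zs for t in a])
        return [(P[:,0].min()+P[:,0].max())/2-um,P[:,1].max()-vb]
    return fsolve(f,[.505,-.186])
c=fit(221.95,198.25,(.150,.154),.026);f=fit(225.85,213.55,(.108,.115),.027)
w=f-c; print(c,f,w,"tool mm",1e3*(w@[.944,.33]),1e3*(w@[.33,-.944]))
E
```

```text
[ 0.50528519 -0.188489  ] [ 0.50569493 -0.18835309] [0.00040974 0.0001359 ] tool mm 0.43163779950832193 0.0069218062793265965
```

They line up to 0.4 mm. Pressing slowly.

>>> arm_command:
  rows:
    - [0.4,0,4,0]
    - [0.4,0,8,0]
    - [0.4,0,12,0]
    - [0.4,0,15,0]
    - [0.4,0,16,0]
    - [0.4,0,16,0]

```text
clock: 8.25
ee_pos: [0.5063, -0.1869, 0.1391]
eef_rot: [[0.944, 0.33, -0.0], [0.33, -0.944, 0.0], [-0.0, -0.0, -1.0]]
wrist_force: [0.9, -0.2, -1.2]
finger_gap: 0.408
gripper_force: 59.8
```

>>> arm_command:
  rows:
    - [0,0,1,0]
    - [0,0,2,0]
    - [0,0,3,0]
    - [0,0,4,0]
    - [0,0,5,0]
    - [0,0,6,0]
    - [0,0,6,0]

```text
clock: 8.95
ee_pos: [0.5068, -0.1871, 0.1341]
eef_rot: [[0.944, 0.33, 0.001], [0.33, -0.944, -0.001], [0.001, 0.001, -1.0]]
wrist_force: [-2.1, 0.1, 7.8]
finger_gap: 0.408
gripper_force: 60.9
```

>>> arm_command:
  rows:
    - [0,0,1,0]
    - [0,0,2,0]
    - [0,0,3,0]
    - [0,0,4,0]
    - [0,0,4,0]

```text
clock: 9.45
ee_pos: [0.5069, -0.1871, 0.1301]
eef_rot: [[0.944, 0.33, 0.001], [0.33, -0.944, -0.001], [0.001, 0.001, -1.0]]
wrist_force: [0.1, 0.7, 5.6]
finger_gap: 0.411
gripper_force: 60.5
```

>>> arm_command:
  rows:
    - [0,0,1,0]
    - [0,0,2,0]
    - [0,0,3,0]
    - [0,0,3,0]

```text
clock: 9.85
ee_pos: [0.5064, -0.1869, 0.1263]
eef_rot: [[0.944, 0.33, 0.0], [0.33, -0.944, -0.0], [0.0, 0.0, -1.0]]
wrist_force: [-0.5, 0.1, -0.6]
finger_gap: 0.411
gripper_force: 60.2
```

>>> arm_command:
  rows:
    - [0,0,1,0]
    - [0,0,2,0]
    - [0,0,2,0]

```text
clock: 10.15
ee_pos: [0.5064, -0.1869, 0.1244]
eef_rot: [[0.944, 0.33, 0.0], [0.33, -0.944, -0.0], [0.0, 0.0, -1.0]]
wrist_force: [-1.6, 0.2, 5.0]
finger_gap: 0.406
gripper_force: 60.7
```

It clicked: the force fell to about 0 and the gasket now pushes back. Still pressing.

>>> arm_command:
  rows:
    - [0,0,1,0]
    - [0,0,2,0]
    - [0,0,2,0]

```text
clock: 10.45
ee_pos: [0.5065, -0.1869, 0.1227]
eef_rot: [[0.944, 0.329, 0.0], [0.329, -0.944, -0.0], [0.0, 0.0, -1.0]]
wrist_force: [-3.1, 1.6, 8.1]
finger_gap: 0.405
gripper_force: 61.0
```

>>> arm_command:
  rows:
    - [0,0,1,0]
    - [0,0,2,0]
    - [0,0,2,0]

```text
clock: 10.75
ee_pos: [0.5065, -0.1869, 0.1209]
eef_rot: [[0.944, 0.33, 0.0], [0.33, -0.944, -0.0], [0.0, 0.0, -1.0]]
wrist_force: [-3.0, 2.2, 10.8]
finger_gap: 0.406
gripper_force: 61.3
```

>>> arm_command:
  rows:
    - [0,0,1,0]
    - [0,0,1,0]
    - [0,0,1,0]

```text
clock: 11.05
ee_pos: [0.5065, -0.1869, 0.1207]
eef_rot: [[0.944, 0.33, 0.001], [0.33, -0.944, -0.0], [0.0, 0.0, -1.0]]
wrist_force: [-7.9, 3.9, 20.3]
finger_gap: 0.411
gripper_force: 62.5
```

Firm stop reached: 1 mm commanded moved it only 0.2 mm and the force jumped to 20 N. I'll add a little more push for margin.

>>> arm_command:
  rows:
    - [0,0,0.5,0]
    - [0,0,1,0]
    - [0,0,1,0]
    - [0,0,1,0]
    - [0,0,1,0]

```text
clock: 11.55
ee_pos: [0.5065, -0.187, 0.1206]
eef_rot: [[0.944, 0.33, 0.001], [0.33, -0.944, -0.0], [0.001, 0.001, -1.0]]
wrist_force: [-12.0, 5.1, 31.9]
finger_gap: 0.407
gripper_force: 63.7
```

```bash
python3 - <<'E'
from h import *
d=grab("scene","pics/scene4.png")
s=robot.observe()
cv2.imwrite("pics/crop5.png",cv2.resize(d["pixels"][170:230,194:254],(600,600),interpolation=cv2.INTER_CUBIC)); print(s["ee_pos"],s["wrist_force"])
E
```

```text
[ 0.50650205 -0.18695774  0.12064478] [-11.48004928   4.7441431   31.62946337]
```

View pics/crop5.png

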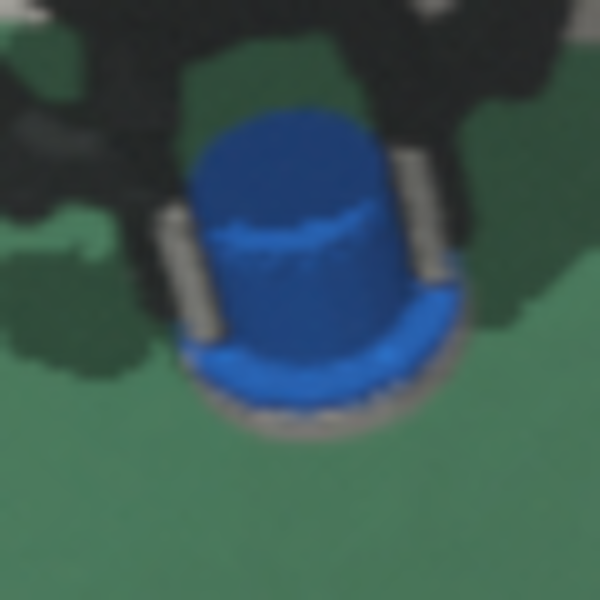

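The crop shows the brim at (325,390) sitting flush on the steel flange, with no orange showing. The fingers still hold the cap. Handing in.

```bash
python3 -c "
from cell import robot
print(robot.close_job())"
```

```text
the job is handed in; nothing more can be done
None
```

The blue cap from the board is pressed through the click and fully home on the steel flange, held there at about 32 N; the job was handed in at 11.6 s, and the apple, half apple and knife were not touched.

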